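# Clear the supply box and hold its lid open for the count

## Task

The covered cup standing on the lid of the supply box is in the way: keeping it upright, seat it in the empty round hole of the cup tray and let go of it while the lid is still shut. Then raise the lid, which falls shut by itself, to 60 degrees from shut so that the cartons inside can be counted, and finish while still holding it there with the gripper, still and at that angle: do not let go at the end. Leave the two other cups, the steel bowl and the jar alone.

Things in the scene. Friction and masses are not known exactly. Their poses are not given: they have to be found in the camera images.
- box: White plastic supply box fixed to the table, 180 (x) by 220 (y) by 100 mm high, 4 mm walls; origin at the centre of its underside, z up. Its front (the side of the lid's handle) faces its own -x, the hinge line runs along its y at the far (+x) top rim. Its yaw varies.
- lid (a joint): Angle of the grey lid (180 by 220 mm, 6 mm thick, about 0.35 kg) about its hinge: 0 is shut (lid level, its top 106 mm above the table), growing as the front edge rises, pi/3 is 60 degrees, stop at 1.9. The hinge is nearly frictionless: the lid falls shut from any angle below 90 degrees unless held.
- lid_hinge (a point): Point on the hinge line, at the middle of the far top rim of the box: 90 mm along +x of the box and 100 mm up. Fixed.
- lid_handle (a point): Middle of the round bar (10 mm thick, 100 mm long, parallel to the hinge) of the lid's steel bow handle; moves with the lid. Arms at its ends slope forward and up from the lid's front edge: the bar stands free, 34 mm ahead of that edge, 28 mm above the lid's top. Shut: 214 mm in front of the hinge line and 34 mm above it, 134 mm above the table. It can turn between finger pads.
- cup: The loose covered medicine cup that starts standing on the lid: clear tapering cup, 33 mm wide at the foot, with a flat white cap 45 mm wide and 16 mm high on top, 52 mm high in all, about 40 g. Origin at the centre of its underside, z up.
- tray: White cup tray fixed to the table, left or right of the box: block 200 (x) by 80 (y) by 24 mm high, three round holes in a row along its x, 62 mm apart, each 42 mm wide and 18 mm deep. Origin at the centre of its underside.
- seat (a point): Centre of the floor of the tray's empty hole, the end one on the tray's +x side (62 mm from the tray's centre), 6 mm above the table and 18 mm below the tray's top. Axes as the tray's.
- cup_mid: Bystander: a like cup seated in the middle hole of the tray.
- cup_near: Bystander: a like cup seated in the end hole on the tray's -x side.
- bowl: Bystander: loose steel bowl, 110 mm across, 50 mm high, on the other side of the box from the tray.
- jar: Bystander: loose white jar, 52 mm across, 85 mm high, behind the box.
There are look-alikes about, which are no part of the job. Leave any black look-alike of the cup alone. There is more than one size of the tray; the job needs the smaller.

How it is judged:
On the way:
1. the cup from the lid stands in the empty hole of the tray, let go, with the lid still shut (horizontal distance between cup and seat below 0.007 m and z of cup in the frame of seat below 0.004 m and angle between cup's own z axis and vertical below 0.15 rad and contact force between cup and the fingers below 0.05 N and value of joint lid below 0.1 rad), for 0.2 s.
At the end, for the whole second after the job is handed in: The fingers hold the lid (over 0.2 N) still (under 0.1 rad/s) 54 to 66 degrees from shut, no loose thing touching box or lid; the cup rests untouched in the empty hole, within 7 mm of its centre, at most 4 mm above its floor, within 0.15 rad of upright (value of joint lid between 0.942462 and 1.1519 rad and velocity of joint lid between -0.1 and 0.1 rad/s and contact force between the fingers and box above 0.2 N and contact force between box and cup below 0.05 N and contact force between box and cup_mid below 0.05 N and contact force between box and cup_near below 0.05 N and contact force between box and bowl below 0.05 N and contact force between box and jar below 0.05 N and horizontal distance between cup and seat below 0.007 m and z of cup in the frame of seat below 0.004 m and angle between cup's own z axis and vertical below 0.15 rad and linear speed of cup below 0.02 m/s and contact force between cup and the fingers below 0.05 N); the arm keeps its last pose, push and grip.
It fails at once if the cup from the lid is tipped more than 40 degrees (angle between cup's own z axis and vertical above 0.7 rad).
It fails at once if the lid is raised with the cup still on it (value of joint lid above 0.12 rad and contact force between cup and box above 0.05 N).
It fails at once if one of the other cups is moved more than 15 mm or tipped (distance of any of cup_mid, cup_near from where it was at the start of the episode above 0.015 m or angle between any of cup_mid, cup_near's own z axis and vertical above 0.4 rad).
It fails at once if the bowl or the jar is moved more than 15 mm (distance of any of bowl, jar from where it was at the start of the episode above 0.015 m).
It also fails if it takes over 56 s, if anything falls off the work surface, if the arm or the gripper's body presses on something with over 40 N, if the wrist force passes 120 N, or if a joint passes its speed limit or range.

## Robot

A 7-joint arm with a two-finger parallel gripper is mounted at the origin on the work surface. World frame = base frame: x ahead of the robot, y to its left, z up, the work surface at z = 0. Lengths are in m, angles in rad, forces in N, time in s.
With the tool pointing down it reaches from about 0.425 to 0.975 m from the base axis. Payload 16.7 kg.
Tool frame: the origin (TCP) lies midway between the tips of the shut fingers; the grasp point (between the pads) lies 19 mm behind it; z points along the fingers, y is the line along which they close (so a half turn about z gives the same grasp; the last joint's range is limited). The gripper opens to 85 mm and grips with 20 to 120 N. Pads are 22 mm wide; open, the fingers measure 114 mm over their backs; the gripper's body (76 mm by 85 mm) begins 54 mm behind the grasp point. The pads swing forward as they close: fully open they stand 13 mm farther back than shut.
Start: joints at [0.953, 0.426, 0.074, 1.606, -0.034, 1.111, -0.067], TCP at [0.305, -0.602, 0.231] pointing down, gripper open.
Joint ranges: [-2.85, 2.85], [-0.5, 2.14], [-1.23, 1.37], [0.21, 2.46], [-1.02, 4.16], [0.16, 2.05], [-2.73, 2.73]. Speed limits (rad/s): [1.89, 1.89, 2.39, 2.39, 3.01, 3.01, 3.01].

## Interface

Orientations are given as [roll, pitch, yaw] about the fixed x, y, z axes, in that order (R = Rz(yaw) Ry(pitch) Rx(roll)).
In Python, from cell import r gives the robot as it stands. The module is installed in compiled form; this text tells all that it offers.
- The arm moves only by the tool step_arm, never from a script. Its argument "steps" is a list of rows, each a list of 3 entries, a list of its own where there are three numbers: the shift along the tool's x, y, z in units of 50 mm (1.0 is 50 mm), then the turn about the tool's z in units of 8 degrees (1.0 is 8 degrees), then the opening, from 0 (shut) to 1 (fully open). In form: [[[x, y, z], roll, jaw], ...]. A call has 1 to 20 rows; each row shifts and turns the commanded pose from where the row before left it, along the tool's axes as they then stand; what a row does not reach is not made up. A row lasts 1/8 s, in which the tool goes at most 62.5 mm and 10.7 degrees, less where a joint would pass 70% of its speed; a pose out of reach is approached as far as the arm can. A call is refused whole if a number of a shift passes 1 or a number of a turn 1, either way. A call with a gripper value outside its range is refused whole. The fingers move at their own pace and stop on an object; the grip force is fixed at half the most. Time passes only in rows, so rows that do not move let the fingers close. It gives the time, the measured TCP pose, the force, the opening and the grip force at its end, in the units of the state.
- r.observe(): the state, without advancing time (a new reading comes with each control period).
- r.read_camera(name): name is "scene" or "top" or "wrist"; returns a dict with "image" (480x640x3 uint8, red, green, blue), "range_z" (480x640 float32, m along the optical axis (not along the pixel's ray), 0 where there is no reading), "fx", "fy", "cx", "cy" (pixels), "dist" ([k1, k2, p1, p2, k3] as OpenCV has them; the pictures are not rectified), "extrinsics" (4x4, takes a point from camera to world coordinates). Camera axes: x right, y down, z forward; pixel columns grow to the right and rows downward; lengths in m; the calibration is good to about 2 mm. A picture is of the moment at which its call begins.
- r.finish_job(): hands the job in; it is judged then, once.
Trained networks look in a picture, given as the dict that the camera call returned (one of the last four; its "shot" number tells which), for a name from the list of things; names that differ only in an ending like _2 or _b are one class to them, and where a whole thing is asked for, a point or a joint stands for the part that bears it (a point fixed in the world has none). Each returns a list of dicts, best first, with "conf" (0 to 1); they miss things now and then, are a little off and sometimes report something else, mostly with a low value. They report only what shows in the picture. A call takes as long as a camera call. They do not tell look-alikes from the thing itself.
- r.outline_of(picture, name): "pixels" (480x640 bool, what is visible of it) and "pixel" ([column, row] in pixels, amid what is visible of it).
The state is a dict: "time": time; "joint_positions": joint angles; "qd": joint speeds; "joint_efforts": joint torques, N m; "tcp_pos": TCP position; "tcp_rot": TCP orientation; "contact_force": force on the tool from outside, world axes, zero at the start; "moment": the same for the moment, N m; "width": finger opening in m; "grip_force": force on a finger pad.
Only numpy, scipy, OpenCV 4.12 (cv2) and the standard library are available. Lean on these libraries where they do the work, as an engineer would, in place of code of your own. Each camera call takes 0.05 s, during which the arm holds its last target. There are 200 camera calls.

## Working session

There is one attempt and no reset: what is moved stays moved. The work goes in short steps, Python scripts to look and compute and a tool call to move; the robot and the scene stay as the last step left them, time stands still between calls to the robot, and variables do not carry over. Pictures are saved under pics/ and viewed, at most 10 in all, crops included, and the job is handed in when it is done.

Besides the shell and the picture viewer there is one more tool, called after "Emit:" as name(argument=value, ...) on one line, values as JSON. step_arm: Moves the arm, as the interface text tells. Its arguments: {"type":"object","properties":{"steps":{"type":"array"}},"required":["steps"]}

```bash
mkdir -p pics; cat > h.py <<'E'
import numpy as np, cv2
from cell import r
from scipy.spatial.transform import Rotation as R
def pts(p, mask):
    v,u=np.nonzero(mask & (p["range_z"]>0)); z=p["range_z"][v,u]
    K=np.array([[p["fx"],0,p["cx"]],[0,p["fy"],p["cy"]],[0,0,1]])
    n=cv2.undistortPoints(np.stack([u,v],1).astype(np.float64)[:,None],K,np.array(p["dist"]))[:,0]
    P=np.c_[n*z[:,None],z]; E=np.array(p["extrinsics"]); return P@E[:3,:3].T+E[:3,3]
def save(p,name,crop=None,s=1):
    im=p["image"][:,:,::-1]
    if crop: a,b,c,d=crop; im=im[b:d,a:c]
    cv2.imwrite("pics/"+name,cv2.resize(im,None,fx=s,fy=s,interpolation=cv2.INTER_CUBIC))
E
python3 - <<'E'
from h import *
s=r.observe(); print(s)
for c in ("top","scene"):
    p=r.read_camera(c); save(p,c+"0.png")
    for n in ("box","lid","lid_handle","cup","tray","bowl","jar"):
        for o in r.outline_of(p,n):
            q=pts(p,o["pixels"]); 
            if len(q): print(c,n,round(o["conf"],2),np.round(o["pixel"]),len(q),np.round(np.median(q,0),3),np.round(np.percentile(q,[2,98],axis=0),3).tolist())
E
```

```text
{'time': 0.0, 'joint_positions': array([ 0.95251358,  0.42673444,  0.07383803,  1.60661693, -0.03410892,
        1.11084113, -0.06707675]), 'qd': array([-1.85143896e-04,  4.16465701e-04,  4.52004943e-04,  2.10239547e-04,
        3.01962696e-05,  1.12658589e-04,  9.63713891e-04]), 'joint_efforts': array([ 3.34687102e-04, -9.49816632e+01,  3.76157373e+00, -4.63514149e+01,
        1.94088242e-02,  9.95491137e-03,  8.80192559e-07]), 'tcp_pos': array([ 0.30475442, -0.60180736,  0.23060422]), 'tcp_rot': array([-3.14025457e+00,  8.58889214e-05,  4.68781826e-01]), 'contact_force': array([ 0.261298  ,  0.72337708, -0.91607623]), 'moment': array([-0.00665328,  0.04067165,  0.02844827]), 'grip_force': 0.0, 'width': 0.08540043809341799}
top box 0.56 [414. 254.] 9906 [ 0.568 -0.043  0.105] [[0.456, -0.15, 0.039], [0.675, 0.07, 0.136]]
top lid 0.94 [414. 255.] 9684 [ 0.568 -0.047  0.106] [[0.456, -0.151, 0.1], [0.672, 0.066, 0.137]]
top lid_handle 0.78 [415. 253.] 9491 [ 0.567 -0.047  0.106] [[0.456, -0.15, 0.101], [0.67, 0.066, 0.136]]
top cup 0.84 [320. 288.] 362 [0.498 0.149 0.052] [[0.477, 0.1
[... 829 characters left out ...]
ne lid 0.4 [400. 231.] 269 [0.507 0.295 0.056] [[0.481, 0.275, 0.02], [0.521, 0.315, 0.061]]
scene lid_handle 0.77 [266. 212.] 4296 [ 0.584 -0.042  0.105] [[0.46, -0.147, 0.101], [0.672, 0.068, 0.134]]
scene cup 0.73 [346. 221.] 272 [0.508 0.15  0.048] [[0.481, 0.129, 0.005], [0.519, 0.168, 0.056]]
scene tray 0.77 [498. 257.] 4558 [0.518 0.554 0.033] [[0.359, 0.485, 0.004], [0.639, 0.619, 0.039]]
scene tray 0.74 [400. 268.] 1677 [0.598 0.313 0.022] [[0.468, 0.254, -0.001], [0.662, 0.357, 0.043]]
scene bowl 0.74 [197. 193.] 972 [ 0.493 -0.307  0.028] [[0.455, -0.346, 0.0], [0.561, -0.245, 0.051]]
scene jar 0.76 [291. 292.] 641 [0.775 0.072 0.064] [[0.741, 0.044, 0.003], [0.788, 0.093, 0.088]]
```

View pics/top0.png

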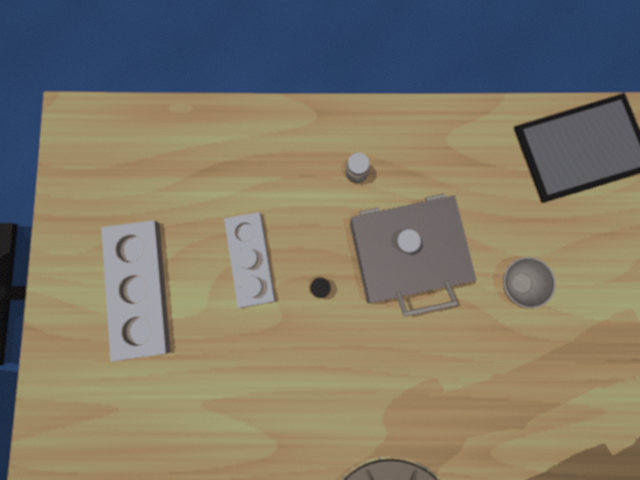

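View pics/scene0.png

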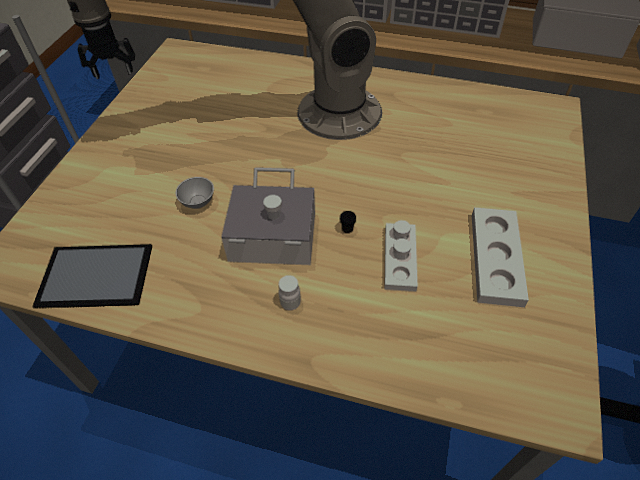

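The top view shows these candidates:
- **Cup:** white-capped cup on the lid at (408,241), black look-alike at (320,288), and two seated cups at (248,258) and (251,287).
- **Tray:** small tray at (250,259) with its empty hole at (245,232), and a larger tray at (135,290).
- **Others:** jar at (358,165), bowl at (529,282).

I choose the white cup on the lid and the small tray's far hole. Next I measure them and check with a crop.

```bash
python3 - <<'E'
from h import *
p=r.read_camera("top"); save(p,"crop1.png",(210,140,490,330),2.8)
def rect(q): 
    (c,s,a)=cv2.minAreaRect(q[:,:2].astype(np.float32)*1000); b=cv2.boxPoints((c,s,a)); return np.round(c,1),np.round(s,1),round(a,1)
al=np.ones((480,640),bool); P=pts(p,al)
def sel(x0,x1,y0,y1,z0,z1): 
    m=(P[:,0]>x0)&(P[:,0]<x1)&(P[:,1]>y0)&(P[:,1]<y1)&(P[:,2]>z0)&(P[:,2]<z1); return P[m]
c=sel(.55,.63,-.07,.02,.148,.17); print("cap",c.mean(0),(c.min(0)+c.max(0))/2,np.ptp(c,0),len(c), cv2.minEnclosingCircle(c[:,:2].astype(np.float32)))
l=sel(.44,.70,-.18,.1,.100,.112); print("lid",rect(l),len(l))
b=sel(.42,.53,-.18,.1,.12,.15); print("bar",rect(b),b.mean(0),len(b))
t=sel(.44,.69,.23,.38,.016,.03); print("tray",rect(t),np.median(t[:,2]))
h=sel(.58,.68,.26,.37,.0,.014); 
h=h[np.linalg.norm(h[:,:2]-[.632,.31],axis=1)<.03]; print("hole",len(h),h.mean(0) if len(h) else 0)
for (x,y) in ((.51,.295),(.565,.305)):
    k=sel(x-.04,x+.04,y-.04,y+.04,.05,.07); print("cups",k.mean(0),len(k))
j=sel(.7,.82,0,.13,.075,.1); print("jar",j.mean(0))
p2=r.read_camera("scene");P=pts(p2,al)
t=sel(.44,.69,.23,.38,.016,.03); print("tray",rect(t))
l=sel(.44,.70,-.18,.1,.100,.112); print("lid",rect(l),len(l))
b=sel(.42,.53,-.18,.1,.12,.15); print("bar",rect(b),b.mean(0),len(b))
c=sel(.55,.63,-.07,.02,.148,.17); print("cap",c.mean(0),np.ptp(c,0),len(c))
E
```

```text
cap [ 0.5860881  -0.02550921  0.15738287] [ 0.58650495 -0.0257874   0.15572057] [0.04328616 0.0437153  0.01492032] 426 ((0.5862046480178833, -0.026131082326173782), 0.02248912677168846)
lid (array([580. , -41.6]), array([192.2, 220. ]), 12.3) 9092
bar (array([466.8, -65.1]), array([ 36. , 108.8]), 11.1) [ 0.45920508 -0.06574464  0.13422591] 402
tray (array([560.3, 307.1]), array([202.5,  83.2]), 10.5) 0.023432892250565995
hole 226 [0.62462512 0.32054084 0.00559621]
cups [0.50654844 0.29853222 0.05751409] 437
cups [0.56036559 0.30753794 0.05748795] 349
jar [0.76144083 0.06777539 0.08416208]
tray (array([559.6, 306.4]), array([205.3,  81. ]), 10.4)
lid (array([578.3, -41.1]), array([199.2, 217.8]), 12.1) 4232
bar (array([467. , -66.9]), array([ 40.2, 111.4]), 8.9) [ 0.46204665 -0.06778398  0.13295918] 218
cap [ 0.58841004 -0.02526838  0.15634527] [0.0469269  0.04344015 0.01483707] 227
```

View pics/crop1.png

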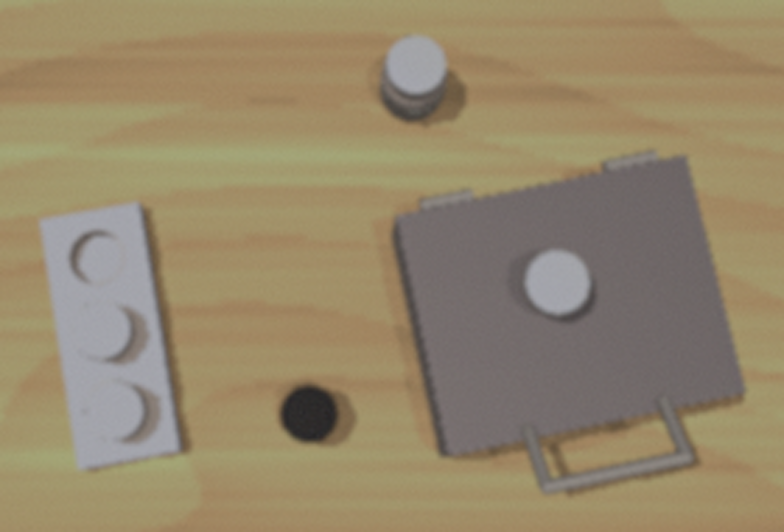

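The crop shows a plain white-capped cup on the lid at crop (557,282), and the small tray's empty hole at crop (97,257). The black cup is a different item. I'll turn the tool to the tray's yaw and go above the cup.

Emit:
step_arm(steps=[[[0,0,-0.2],0.7,1],[[0,0,-0.2],0.7,1],[[0,0,0],0.65,1],[[0.546,-0.736,0],0,1],[[0.546,-0.736,0],0,1],[[0.546,-0.736,0],0,1],[[0.546,-0.736,0],0,1],[[0.546,-0.736,0],0,1],[[0.546,-0.736,0],0,1],[[0.546,-0.736,0],0,1],[[0.546,-0.736,0],0,1],[[0.546,-0.736,0],0,1],[[0.546,-0.736,0],0,1],[[0.546,-0.736,0],0,1],[[0.546,-0.736,0],0,1],[[0.546,-0.736,0],0,1],[[0.546,-0.736,0],0,1],[[0,0,0],0,1]])

```text
time: 3.15
tcp_pos: [0.5882, -0.0222, 0.2512]
tcp_rot: [-3.14, -0.0, 0.188]
contact_force: [-0.8, -1.4, 0.1]
width: 0.0856
grip_force: 0.0
```

```bash
cat >> h.py <<'E'
def sel(P,x0,x1,y0,y1,z0,z1):
    m=(P[:,0]>x0)&(P[:,0]<x1)&(P[:,1]>y0)&(P[:,1]<y1)&(P[:,2]>z0)&(P[:,2]<z1); return P[m]
def rect(q): 
    (c,s,a)=cv2.minAreaRect(q[:,:2].astype(np.float32)*1000); return np.round(c,1),np.round(s,1),round(a,1)
def delta(t,yaw):
    s=r.observe(); M=R.from_euler("xyz",s["tcp_rot"]).as_matrix()
    y=s["tcp_rot"][2]; d=M.T@(np.array(t)-s["tcp_pos"])
    print("t",s["time"],"tcp",np.round(s["tcp_pos"],4),"yaw",np.degrees(y),"units",np.round(d/.05,3),"turn",-(yaw-np.degrees(y))/8)
E
python3 - <<'E'
from h import *
p=r.read_camera("wrist"); save(p,"w1.png")
P=pts(p,np.ones((480,640),bool))
c=sel(P,.55,.63,-.07,.02,.148,.17); 
if len(c): print("cap",c.mean(0),(c.min(0)+c.max(0))/2,np.ptp(c,0),len(c), cv2.minEnclosingCircle(c[:,:2].astype(np.float32)))
for o in r.outline_of(p,"cup"):
    q=pts(p,o["pixels"]); print(o["conf"],o["pixel"],q.mean(0) if len(q) else 0)
l=sel(P,.44,.70,-.18,.1,.100,.112); print("lid",rect(l),len(l))
E
```

```text
cap [ 0.58569499 -0.02627692  0.15787531] [ 0.58440193 -0.02664273  0.15422582] [0.04435665 0.04442706 0.01231417] 3283 ((0.5843336582183838, -0.0266269538551569), 0.02261078543961048)
0.81 [325.3, 248.7] [ 0.58621983 -0.02629155  0.15741934]
0.59 [143.3, 265.6] [0.49965148 0.14446499 0.04547595]
lid (array([578.7, -42. ]), array([190.7, 220.8]), 12.2) 51535
```

View pics/w1.png

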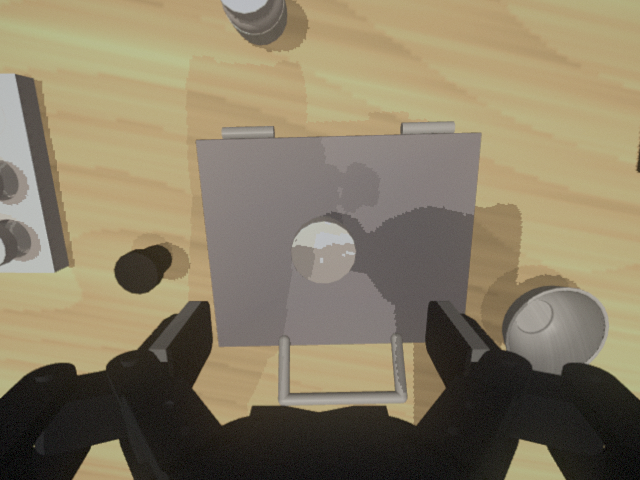

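The cap is at wrist pixel (323,252), with the black look-alike at (143,266). The fit agrees with the top camera to about 1 mm.

```bash
python3 -c "
from h import *
delta([.5858,-.0263,.127],10.5)"
```

```text
t 3.25 tcp [ 0.5872 -0.0261  0.2512] yaw 10.50022847436003 units [-2.700e-02 -1.000e-03  2.483e+00] turn 2.8559295003782736e-05
```

Emit:
step_arm(steps=[[[-0.03,0,0.5],0,1],[[0,0,0.5],0,1],[[0,0,0.5],0,1],[[0,0,0.5],0,1],[[0,0,0.3],0,1],[[0,0,0.18],0,1],[[0,0,0],0,1],[[0,0,0],0,0.3],[[0,0,0],0,0.3],[[0,0,0],0,0.3],[[0,0,0],0,0.3],[[0,0,0],0,0.3]])

```text
time: 4.75
tcp_pos: [0.5863, -0.0264, 0.1281]
tcp_rot: [3.141, -0.001, 0.183]
contact_force: [-1.3, -0.2, 6.1]
width: 0.0424
grip_force: 60.0
```

Emit:
step_arm(steps=[[[0,0,-0.2],0,0.3],[[0,0,-0.4],0,0.3],[[0,0,-0.5],0,0.3],[[0,0,-0.5],0,0.3],[[0,0,-0.3],0,0.3],[[0,0,0],0,0.3]])

```text
time: 5.5
tcp_pos: [0.5863, -0.0264, 0.2234]
tcp_rot: [3.141, -0.002, 0.182]
contact_force: [0.2, 0.4, -1.3]
width: 0.0422
grip_force: 60.8
```

```bash
python3 - <<'E'
from h import *
p=r.read_camera("wrist"); save(p,"w2.png",(140,0,500,300),2)
P=pts(p,np.ones((480,640),bool))
t=r.observe()["tcp_pos"]; print(t,r.observe()["width"])
c=sel(P,t[0]-.03,t[0]+.03,t[1]-.03,t[1]+.03,.22,.27); print(len(c), np.median(c,0) if len(c) else 0, np.percentile(c[:,2],[5,50,95]) if len(c) else 0)
l=sel(P,.44,.70,-.18,.1,.100,.112); print("lid",rect(l),np.median(l[:,2]),len(l))
delta([.621,.318,.228],10.5)
p=r.read_camera("scene"); save(p,"s2.png",(200,100,440,280),3)
E
```

```text
[ 0.58576937 -0.02643078  0.22229609] 0.04242293138903117
16215 [ 0.59097788 -0.02674517  0.25334457] [0.23955284 0.25334457 0.2628676 ]
lid (array([581.8, -41. ]), array([184.1, 220.7]), 12.3) 0.10609007752494692 52195
t 5.55 tcp [ 0.5858 -0.0264  0.2223] yaw 10.456337855983882 units [ 1.943 -6.646 -0.114] turn -0.005457768002014696
```

View pics/s2.png

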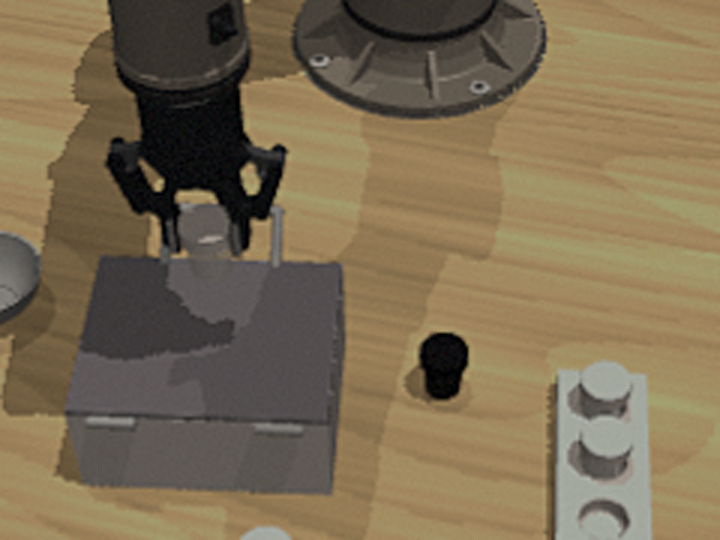

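The cup is held upright between the fingers at crop (205,225), and the lid is still shut. I'll carry it to a vantage point beside the tray to measure the hole with the wrist camera.

Emit:
step_arm(steps=[[[0.05,-0.3,0],0,0.3],[[0.11,-0.7,0],0,0.3],[[0.11,-0.7,0],0,0.3],[[0.11,-0.7,0],0,0.3],[[0.11,-0.7,0],0,0.3],[[0.11,-0.7,0],0,0.3],[[0.11,-0.7,0],0,0.3],[[0.05,-0.3,0],0,0.3],[[0,0,0],0,0.3]])

```text
time: 6.72
tcp_pos: [0.5791, 0.2176, 0.2218]
tcp_rot: [-3.141, 0.001, 0.184]
contact_force: [0.1, -0.2, 0.0]
width: 0.0424
grip_force: 60.8
```

```bash
python3 - <<'E'
from h import *
p=r.read_camera("wrist"); save(p,"w3.png")
P=pts(p,np.ones((480,640),bool))
t=sel(P,.44,.69,.23,.38,.019,.028); print("tray",rect(t),np.median(t[:,2]),len(t))
for o in r.outline_of(p,"tray"):
    q=pts(p,o["pixels"]); q=q[(q[:,2]>.019)&(q[:,2]<.03)]; print(o["conf"],o["pixel"],rect(q) if len(q)>10 else 0)
h=P[(np.linalg.norm(P[:,:2]-[.621,.318],axis=1)<.03)&(P[:,2]<.012)]
print("hole",len(h),h.mean(0),(h.min(0)+h.max(0))/2,np.ptp(h,0))
rim=P[(np.linalg.norm(P[:,:2]-[.621,.318],axis=1)<.035)&(abs(P[:,2]-.024)<.003)]
# fit circle: maximise empty circle of rim pts
from scipy.spatial import cKDTree
T=cKDTree(rim[:,:2]); g=np.stack(np.meshgrid(np.arange(.61,.632,.0005),np.arange(.307,.33,.0005)),-1).reshape(-1,2)
d=T.query(g)[0]; i=d.argsort()[-15:]; print("rim circle",g[i].mean(0),d[i].mean())
delta([.621,.318,.222],10.5)
E
```

```text
tray (array([558.5, 306.6]), array([199.9,  80.9]), 10.6) 0.024033786091380793 10505
0.8 [18.0, 268.3] (array([497.2, 517.5]), array([287.2,  53. ]), 6.9)
0.63 [224.2, 177.7] (array([558.7, 306.7]), array([199.4,  80.9]), 10.5)
hole 1469 [0.61909979 0.32043392 0.00616768] [0.61921938 0.31968526 0.00792024] [0.04165099 0.03898194 0.00812535]
rim circle [0.61953333 0.3177    ] 0.019996689251072307
t 6.825 tcp [0.5797 0.2153 0.222 ] yaw 10.40496647435077 units [ 1.184 -1.87  -0.002] turn -0.01187919070615373
```

View pics/w3.png

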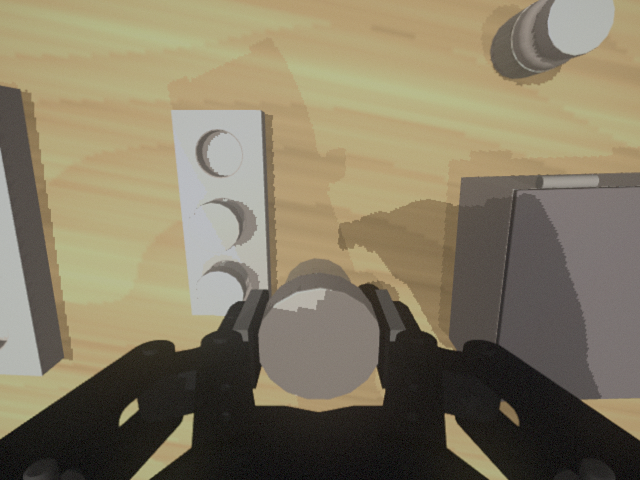

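The empty hole shows at (219,152), with the cup held straight in the foreground. The tray measures 200x81 mm, so it is the small one. All fits of the seat agree on about (0.620, 0.318).

Emit:
step_arm(steps=[[[0.2,-0.3,0],0,0.3],[[0.3,-0.5,0],0,0.3],[[0.3,-0.5,0.1],0,0.3],[[0.25,-0.4,0.3],0,0.3],[[0.12,-0.17,0.5],0,0.3],[[0,0,0.5],0,0.3],[[0,0,0.5],0,0.3],[[0,0,0.2],0,0.3],[[0,0,0],0,0.3],[[0,0,0],0,0.3]])

```text
time: 8.07
tcp_pos: [0.6207, 0.3192, 0.1183]
tcp_rot: [-3.141, -0.001, 0.182]
contact_force: [0.3, -1.0, -1.1]
width: 0.0424
grip_force: 60.8
```

```bash
python3 - <<'E'
from h import *
p=r.read_camera("wrist")
P=pts(p,np.ones((480,640),bool)); s=r.observe(); t=s["tcp_pos"]
c=P[(np.linalg.norm(P[:,:2]-t[:2],axis=1)<.035)&(P[:,2]>t[2]+.024)&(P[:,2]<t[2]+.036)]
print("cap",len(c),np.median(c[:,2]),(c.min(0)+c.max(0))/2)
delta([.620,.318,.030],10.5)
p=r.read_camera("top"); P=pts(p,np.ones((480,640),bool))
delta([.620,.318,.030],10.5)
E
```

```text
cap 12814 0.14821884998429868 [0.61913007 0.32019765 0.14844961]
t 8.125 tcp [0.6208 0.3192 0.1184] yaw 10.439220037700585 units [-0.022  0.022  1.769] turn -0.007597495287426925
t 8.175 tcp [0.6207 0.3193 0.1184] yaw 10.447113462257576 units [-0.02   0.023  1.768] turn -0.006610817217802989
```

Emit:
step_arm(steps=[[[-0.02,0.02,0.3],0,0.3],[[0,0,0.3],0,0.3],[[0,0,0.3],0,0.3],[[0,0,0.2],0,0.3],[[0,0,0.2],0,0.3],[[0,0,0.2],0,0.3],[[0,0,0.1],0,0.3],[[0,0,0.1],0,0.3],[[0,0,0],0,0.3]])

```text
time: 9.3
tcp_pos: [0.6193, 0.3178, 0.0321]
tcp_rot: [3.142, 0.0, 0.183]
contact_force: [0.4, -0.0, -0.5]
width: 0.0422
grip_force: 60.8
```

Emit:
step_arm(steps=[[[0,0,0.03],0,0.3],[[0,0,0.03],0,0.3],[[0,0,0],0,0.3]])

```text
time: 9.68
tcp_pos: [0.6194, 0.3179, 0.0293]
tcp_rot: [3.142, 0.0, 0.183]
contact_force: [0.0, 0.4, -0.1]
width: 0.0425
grip_force: 60.8
```

No contact and within about 1 mm of the floor. I'll release and rise.

Emit:
step_arm(steps=[[[0,0,0],0,0.6],[[0,0,0],0,0.8],[[0,0,0],0,0.95],[[0,0,0],0,0.95],[[0,0,0],0,0.95],[[0,0,-0.2],0,0.95],[[0,0,-0.4],0,0.95],[[0,0,-0.6],0,0.95],[[0,0,-0.6],0,0.95],[[0,0,-0.6],0,0.95],[[0,0,-0.6],0,0.95],[[0,0,-0.6],0,0.95],[[0,0,-0.4],0,0.95],[[0,0,0],0,0.95]])

```text
time: 11.42
tcp_pos: [0.62, 0.3183, 0.2317]
tcp_rot: [-3.141, -0.003, 0.182]
contact_force: [0.3, 0.1, -0.9]
width: 0.0811
grip_force: 0.0
```

```bash
python3 - <<'E'
from h import *
p=r.read_camera("wrist"); save(p,"w4.png")
P=pts(p,np.ones((480,640),bool))
c=P[(np.linalg.norm(P[:,:2]-[.62,.318],axis=1)<.032)&(P[:,2]>.05)&(P[:,2]<.075)]
print("cap",len(c),np.median(c[:,2]),cv2.minEnclosingCircle(c[:,:2].astype(np.float32)))
t=sel(P,.44,.69,.23,.38,.019,.028); print("tray",rect(t))
delta([.62,.318,.24],10.5)
E
```

```text
cap 1915 0.058103232422241025 ((0.6175124049186707, 0.31746307015419006), 0.022452132776379585)
tray (array([558.7, 306.5]), array([200.2,  80.2]), 10.6)
t 11.475 tcp [0.6194 0.318  0.23  ] yaw 10.458537916435779 units [ 0.012  0.001 -0.2  ] turn -0.005182760445527679
```

View pics/w4.png

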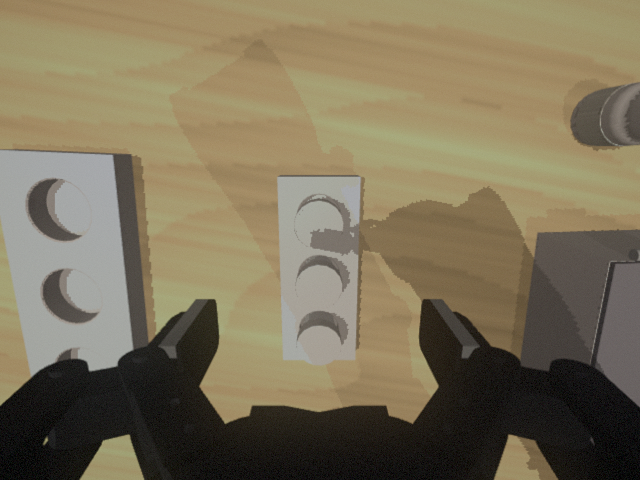

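The cup is seated in the hole at (322,221), with its top at 58 mm as expected, and it has been let go. Now to the handle.

Emit:
step_arm(steps=[[[-0.2,0.3,-0.2],0,0.95],[[-0.4,0.65,-0.2],0,0.95],[[-0.4,0.65,0],0,0.95],[[-0.4,0.65,0],0,0.95],[[-0.4,0.65,0],0,0.95],[[-0.4,0.65,0],0,0.95],[[-0.4,0.65,0],0,0.95],[[-0.4,0.65,0],0,0.95],[[-0.4,0.65,0],0,0.95],[[-0.4,0.65,0],0,0.95],[[-0.4,0.6,0],0,0.95],[[-0.2,0.3,0],0,0.95],[[0,0,0],0,0.95]])

```text
time: 13.1
tcp_pos: [0.4657, -0.0702, 0.2491]
tcp_rot: [3.142, 0.001, 0.18]
contact_force: [0.8, 0.7, 0.0]
width: 0.0811
grip_force: 0.0
```

```bash
python3 - <<'E'
from h import *
print(np.round(r.observe()["joint_positions"],2))
p=r.read_camera("wrist"); 
P=pts(p,np.ones((480,640),bool))
l=sel(P,.44,.70,-.18,.1,.1045,.1075); print("lid",rect(l),len(l))
b=sel(P,.42,.53,-.18,.1,.128,.145); print("bar",rect(b),len(b),b.mean(0))
b=sel(P,.42,.53,-.18,.1,.137,.145); print("bartop",rect(b),len(b),b.mean(0))
delta([.47,-.066,.24],-78)
E
```

```text
[ 0.16  0.08 -0.16  2.02  0.01  1.05 -1.39]
lid (array([557.7, -46.3]), array([144.6, 220.6]), 12.1) 56594
bar (array([460.5, -67.2]), array([ 24.1, 110.1]), 13.4) 2344 [ 0.45686426 -0.06832183  0.13677362]
bartop (array([454.7, -68.3]), array([ 10. , 107.4]), 12.4) 1485 [ 0.45462706 -0.06899471  0.13850362]
t 13.15 tcp [ 0.4663 -0.0692  0.2492] yaw 10.369691628106056 units [ 0.085 -0.049  0.184] turn 11.046211453513257
```

Joint 7 is limited, so I'll turn the other way, to yaw 102°.

Emit:
step_arm(steps=[[[0,0,0],-0.6,0.7],[[0,0,0],-1,0.7],[[0,0,0],-1,0.7],[[0,0,0],-1,0.7],[[0,0,0],-1,0.7],[[0,0,0],-1,0.7],[[0,0,0],-1,0.7],[[0,0,0],-1,0.7],[[0,0,0],-1,0.7],[[0,0,0],-1,0.7],[[0,0,0],-1,0.7],[[0,0,0],-0.85,0.7],[[0,0,0],0,0.7],[[0,0,0],0,0.7]])

```text
time: 14.9
tcp_pos: [0.467, -0.0683, 0.2492]
tcp_rot: [-3.141, -0.0, 1.779]
contact_force: [0.2, 0.7, -0.3]
width: 0.06
grip_force: 0.0
```

```bash
python3 - <<'E'
from h import *
print(np.round(r.observe()["joint_positions"],2))
p=r.read_camera("wrist"); save(p,"w5.png")
P=pts(p,np.ones((480,640),bool))
b=sel(P,.42,.53,-.18,.1,.137,.145); print("bartop",rect(b),len(b),b.mean(0))
l=sel(P,.44,.70,-.18,.1,.1045,.1075); print("lid",rect(l),len(l))
delta([.4546,-.0687,.117],102.1)
E
```

```text
[ 0.24  0.09 -0.24  2.01  0.02  1.05  0.19]
bartop (array([454.3, -68.2]), array([ 10. , 107.9]), 12.8) 1538 [ 0.45352595 -0.06562584  0.13852769]
lid (array([576.3, -42.2]), array([182.3, 220.3]), 12.2) 54122
t 14.95 tcp [ 0.467  -0.0684  0.2493] yaw 101.94607229759094 units [ 0.045 -0.244  2.645] turn -0.01924096280113119
```

View pics/w5.png

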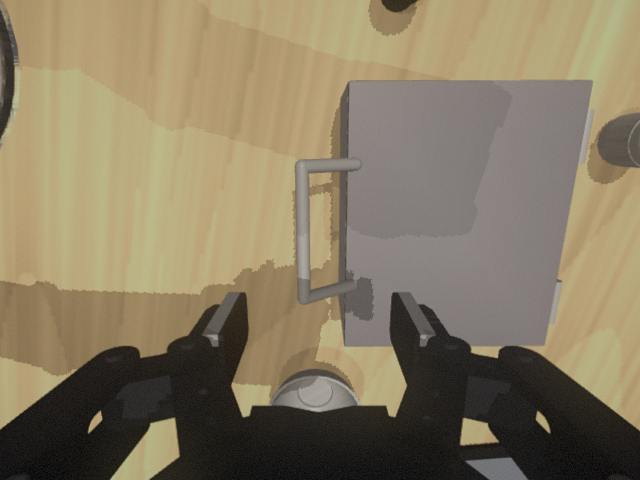

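The handle bar runs from (303,163) to (303,298), with the lid clear. The lid centre puts the hinge at about (0.664, -0.0235), consistent with the bar plus 214 mm. I'll descend and grip.

Emit:
step_arm(steps=[[[0.045,-0.24,0.2],0,0.7],[[0,0,0.4],0,0.7],[[0,0,0.5],0,0.7],[[0,0,0.5],0,0.7],[[0,0,0.5],0,0.7],[[0,0,0.35],0,0.7],[[0,0,0.19],0,0.7],[[0,0,0],0,0.7],[[0,0,0],0,0],[[0,0,0],0,0],[[0,0,0],0,0],[[0,0,0],0,0],[[0,0,0],0,0],[[0,0,0],0,0]])

```text
time: 16.7
tcp_pos: [0.4552, -0.069, 0.1179]
tcp_rot: [3.141, 0.0, 1.781]
contact_force: [-1.6, 0.2, 6.3]
width: 0.0077
grip_force: 58.6
```

```bash
python3 - <<'E'
from h import *
th=np.radians(np.arange(0,60.1,60/20)); y=214-(214*np.cos(th)-34*np.sin(th)); z=-(214*np.sin(th)+34*np.cos(th)-34)
c=np.round(np.c_[y,z]/50,2); print(np.round(np.diff(c,axis=0),2).tolist())
delta([.4546,-.0687,.117],102.1)
E
```

```text
[[0.04, -0.22], [0.05, -0.22], [0.07, -0.22], [0.07, -0.22], [0.09, -0.2], [0.1, -0.21], [0.11, -0.2], [0.12, -0.19], [0.13, -0.19], [0.13, -0.18], [0.15, -0.17], [0.16, -0.17], [0.16, -0.15], [0.17, -0.15], [0.18, -0.14], [0.19, -0.13], [0.19, -0.11], [0.2, -0.11], [0.21, -0.1], [0.21, -0.09]]
t 16.7 tcp [ 0.4552 -0.069   0.1179] yaw 102.05610756830546 units [ 0.008 -0.01   0.017] turn -0.005486553961816298
```

First half, then I'll check the forces.

Emit:
step_arm(steps=[[[0,0.04,-0.22],0,0],[[0,0.05,-0.22],0,0],[[0,0.07,-0.22],0,0],[[0,0.07,-0.22],0,0],[[0,0.09,-0.2],0,0],[[0,0.1,-0.21],0,0],[[0,0.11,-0.2],0,0],[[0,0.12,-0.19],0,0],[[0,0.13,-0.19],0,0],[[0,0.13,-0.18],0,0],[[0,0,0],0,0]])

```text
time: 18.08
tcp_pos: [0.4983, -0.0597, 0.2205]
tcp_rot: [-3.139, -0.0, 1.781]
contact_force: [-12.9, -3.6, 5.2]
width: 0.0077
grip_force: 59.0
```

```bash
cat >> h.py <<'E'
def lid():
    u=np.array([np.cos(np.radians(12.1)),np.sin(np.radians(12.1))]); H=np.array([.6641,-.0235])
    for n in ("wrist","scene","top"):
        p=r.read_camera(n); best=[]
        for o in r.outline_of(p,"lid")[:1]:
            q=pts(p,o["pixels"]); a=-(q[:,:2]-H)@u; z=q[:,2]-.1
            m=(a>0)&(z>.02)&(a<.2); 
            if m.sum()>200:
                A=np.c_[a[m],z[m]]; 
                for _ in range(4):
                    c=np.median(A,0) if False else A.mean(0); w,v=np.linalg.eigh(np.cov((A-c).T)); d=(A-c)@v[:,0]; A=A[abs(d)<max(.003,1.5*d.std())]
                e=v[:,1]; print(n,o["conf"],len(A),"lid angle",np.degrees(np.arctan2(e[1],e[0]))%180, d.std())
    s=r.observe(); t=s["tcp_pos"]; d=-(t[:2]-H)@u; h=t[2]+.0161-.1
    print("tcp angle",np.degrees(np.arctan2(h,d)-np.arctan2(34,214)),"radius",np.hypot(d,h),"width",s["width"],"F",s["contact_force"],"t",s["time"])
E
python3 -c "from h import *; lid()"
```

```text
wrist 0.56 53183 lid angle 29.348407767832214 0.0004934607372623382
scene 0.95 3772 lid angle 29.117883228335387 0.0015923175438792819
top 0.8 4940 lid angle 29.080497942436693 0.0013036903883936178
tcp angle 29.627619803586594 radius 0.21784490964106926 width 0.007207499306691753 F [-12.29419862  -1.89219674   6.97478126] t 18.375
```

The lid is at about 29° in all three cameras and the grip is holding. Continuing.

Emit:
step_arm(steps=[[[0,0.15,-0.17],0,0],[[0,0.16,-0.17],0,0],[[0,0.16,-0.15],0,0],[[0,0.17,-0.15],0,0],[[0,0.18,-0.14],0,0],[[0,0.19,-0.13],0,0],[[0,0.19,-0.11],0,0],[[0,0.2,-0.11],0,0],[[0,0.21,-0.1],0,0],[[0,0.21,-0.09],0,0],[[0,0,0],0,0],[[0,0,0],0,0]])

```text
time: 19.88
tcp_pos: [0.5886, -0.0403, 0.287]
tcp_rot: [3.14, 0.0, 1.781]
contact_force: [-4.1, -0.4, 9.8]
width: 0.0076
grip_force: 63.0
```

```bash
python3 - <<'E'
from h import *
lid()
p=r.read_camera("scene"); save(p,"s6.png",(180,80,460,320),2.5)
P=pts(p,np.ones((480,640),bool))
p=r.read_camera("top"); P=pts(p,np.ones((480,640),bool))
c=P[(np.linalg.norm(P[:,:2]-[.62,.318],axis=1)<.032)&(P[:,2]>.048)&(P[:,2]<.075)]
print("cap",len(c),np.median(c[:,2]) if len(c) else 0,cv2.minEnclosingCircle(c[:,:2].astype(np.float32)) if len(c) else 0)
E
```

```text
wrist 0.76 21908 lid angle 60.02286029900331 0.0003261220242349991
scene 0.85 4648 lid angle 59.96594374152225 0.001549458568208478
top 0.78 2022 lid angle 59.782656339520514 0.0007240491129329233
tcp angle 60.113813197285786 radius 0.21727445420766883 width 0.007743377359341581 F [-3.88588954 -0.49512881  8.46253484] t 20.175
cap 347 0.05743236954275033 ((0.6189245581626892, 0.31960344314575195), 0.02272637188434601)
```

View pics/s6.png

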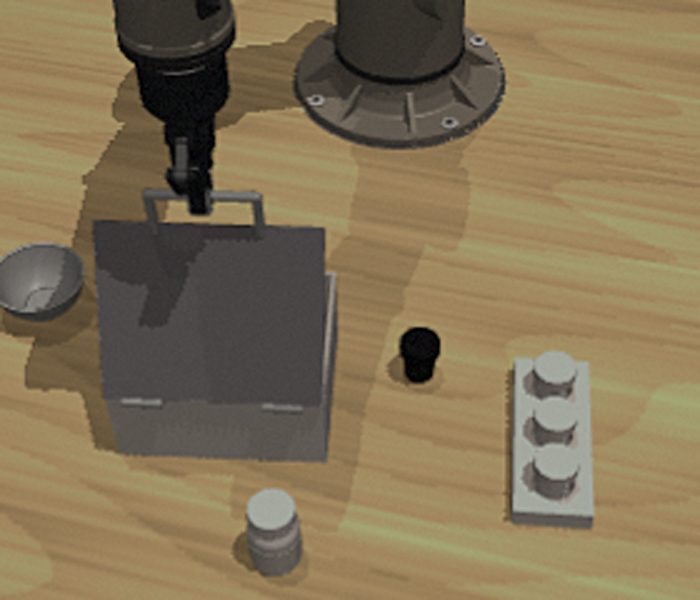

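The gripper holds the lid at 60° by the bar, at crop (200,198). All three cups stand in the tray, with ours at (556,470), and the bowl and jar haven't moved. Handing in.

```bash
python3 -c "
from cell import r
print(r.finish_job())"
```

```text
the job is handed in; nothing more can be done
None
```

I handed the job in at about 20 s: the cup is seated upright in the empty hole and was let go while the lid was shut, and the gripper is holding the lid still at about 60° (the finish call returned no verdict).

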